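# Stand the washing-up brush handle-down to dry

### The arm

A 7-joint arm with a two-finger parallel gripper is mounted at the origin on a cart in front of the work surface, level with it; the furniture and walls round the work are solid. World frame = base frame: x ahead of the robot, y to its left, z up, the work surface at z = 0. Lengths are in m, angles in degrees, forces in N, time in s.
With the tool pointing down it reaches from about 0.4 to 0.875 m from the base axis. Payload 6.5 kg.
Tool frame: the origin (TCP) lies between the finger pads; the fingertips stand 8 mm ahead of it and the grasp point (between the pads) lies 11 mm behind it; z points along the fingers, y is the line along which they close (so a half turn about z gives the same grasp; the last joint's range is limited). The gripper opens to 88 mm and grips with 3 to 60 N. Pads are 18 mm wide; open, the fingers measure 123 mm over their backs; the gripper's body (75 mm by 187 mm) begins 45 mm behind the grasp point.
Start: joints at [-75.585, 30.733, -0.252, 88.115, 0.149, 61.152, -4.079], TCP at [0.203, 0.617, 0.247] pointing down, gripper open.
Joint ranges: [-154.64, 154.64], [-21.42, 123.67], [-72.66, 72.17], [13.99, 137.28], [-74.86, 254.86], [10.95, 109.41], [-158.01, 158.01]. Speed limits (degrees/s): [136.94, 136.94, 180, 180, 180, 180, 180].

### API

Orientations are given as a 3x3 rotation matrix whose columns are the frame's x, y, z axes.
In Python, from plant import get_state, imaging, env gives the robot as it stands.
- The arm moves only by the tool send_rows, never from a script. Its argument "steps" is a list that holds one entry, the list of rows, each a list of 5 numbers: the opening, from 0 (shut) to 1 (fully open), then the shift along the world's x, y, z in cm, then the turn about the world's z in degrees. A call has exactly 10 rows; each row is the pose to reach, as a shift and turn from the pose commanded when the call began; what a row does not reach only later rows make up. A row lasts 1/12 s, in which the tool goes at most 41.7 mm and 7.16 degrees, less where a joint would pass 70% of its speed; a pose out of reach is approached as far as the arm can. A call with a gripper value outside its range is refused whole. The fingers move at their own pace and stop on an object; "force" is the grip in N (left out, the last holds). Time passes only in rows, so rows that repeat a pose let the fingers close, or fill a call up. It gives the time, the measured TCP pose, the force, the opening and the grip force at its end, in the units of the state.
- get_state(): the state, without advancing time (a new reading comes with each control period).
- imaging.get_image(name): name is "side" or "top"; returns a dict with "pixels" (480x640x3 uint8, red, green, blue), "depth" (480x640 float32, m along the optical axis (not along the pixel's ray), 0 where there is no reading), "K" (3x3 intrinsics, pixels), "k1" (the pictures are not rectified: a ray, as slopes to the right and down, at radius r is drawn at 1 + k1 r^2 times it, then the intrinsics apply), "rvec" (rotation vector, rad) and "tvec" (3), from world to camera coordinates, as OpenCV has them. Camera axes: x right, y down, z forward; pixel columns grow to the right and rows downward; lengths in m; the calibration is good to about 2 mm. A picture is of the moment at which its call begins.
- env.close_job(): hands the job in; it is judged then, once.
The state is a dict: "time": time; "joint_positions": joint angles; "qvel": joint speeds; "joint_efforts": joint torques, N m; "tcp_pos": TCP position; "tcp_rot": TCP orientation; "wrist_force": force on the tool from outside, world axes, zero at the start; "torque": the same for the moment, N m; "gripper_width": finger opening in m; "gripper_force": force on a finger pad.
Only numpy, scipy, OpenCV 4.12 (cv2) and the standard library are available. Lean on these libraries where they do the work, as an engineer would, in place of code of your own. Each camera call takes 0.05 s, during which the arm holds its last target. There are 200 camera calls.

### The job

The wet washing-up brush was left head-down in the wide compartment of the sink tidy. Pull it out, lay it gently on the worktop to change your grip, and then lower it handle-down into the tidy's small square brush well so that it stands on the well's floor with its head up in the air to dry. Do not drop the brush, and leave the bottles, the glass and the cup where they stand.

Things in the scene. Friction and masses are not known exactly. Their poses are not given: they have to be found in the camera images.
- tidy: white stoneware sink tidy in a 155 x 108 x 6 mm steel drip tray; firm, does not move. Origin: centre of the underside on the worktop. Outer 121 (x) by 76 (y) mm, rim at z = 101, walls 5 mm. Its +x part is the wide compartment; its -x part a closed deck, flush with the rim, with the square brush well. World -y of it the worktop is clear up to x = 0.62. The brush starts leaning over its -y rim.
- brush: wooden brush, 200 mm, 50-80 g; x runs along the handle to the head, bristles to -z. Origin on the centreline, 130 mm from the handle end, near the centre of mass. Flat-sided handle 16 (y) by 12 mm (z): grip it along y. Head disc 48 mm wide, 12 thick; rigid bristles, 40 mm wide, to z = -26. Starts leaning 34 deg, 95 mm of handle past the rim; free once lifted 110 mm.
- well (a point): centre of the brush well's floor; axes as the tidy's. The well is a square hole 36 x 36 mm, floor 22 mm above the worktop and 79 mm below the rim, centred 37.5 mm from the tidy's origin towards its -x. A brush let go in it leans against its edge by up to 0.3 rad.
- wide_compartment (a point): centre of the floor of the wide compartment, 20.5 mm from the tidy's origin towards its +x, z = 10 mm; inside 70 (x) by 66 (y) mm; axes as the tidy's. (Mind the wall cupboard that hangs at the right, about x > 0.6, y < -0.1, from 0.45 m up.)
- handle_end (a point): centre of the end face of the brush's handle (x = -130 mm in the brush's frame); axes as the brush's. When the brush lies bristles-down on the worktop it rests on this end (centreline 6 mm up) and on the rear edge of the bristles (x = +26 mm); at the brush's origin the centreline is then 22 mm up.
- head (a point): centre of the brush's head disc (x = +46 mm in the brush's frame); axes as the brush's.
- washing_up_liquid: bystander: clear bottle of washing-up liquid, 35 x 54 x 160 mm; origin at the centre of its underside, z up.
- the_hand_soap: bystander: pump bottle of hand soap, 51 x 50 x 134 mm; origin under it, z up.
- glass_short: bystander: short drinking glass, 84 mm wide, 89 mm high; origin at the centre of its underside, z up.
- espresso_cup: bystander: small striped cup, 65 x 88 x 50 mm; origin at the centre of its underside, z up.
There are look-alikes about, which are no part of the job. There is more than one size of the brush; the one meant has the size given above.

How it is judged:
By the outcome, as a careful person would: the job done as asked, in the order asked, and still so for the second after the job is handed in, with the robot touching nothing.
It also fails if it takes over 64 s, if anything falls off the work surface, if the arm or the gripper's body presses on something with over 40 N, if the wrist force passes 120 N, or if a joint passes its speed limit or range.

## Working session

There is one attempt and no reset: what is moved stays moved. The work goes in short steps, Python scripts to look and compute and a tool call to move; the robot and the scene stay as the last step left them, time stands still between calls to the robot, and variables do not carry over. Pictures are saved under pics/ and viewed, at most 13 in all, crops included, and the job is handed in when it is done.

Besides the shell and the picture viewer there is one more tool, called after "Request:" by a JSON object that holds its "op" and its "data", one argument or row to a line. send_rows: Moves the arm, as the interface text tells. Its arguments: {"type":"object","properties":{"steps":{"type":"array","items":{"type":"array","items":{"type":"array","items":{"type":"number"}}}},"force":{"type":"number"}},"required":["steps"]}

```bash
mkdir -p pics
cat > h.py <<'E'
import numpy as np, cv2
from plant import get_state, imaging, env
def shot(n):
    d=imaging.get_image(n); d['R']=cv2.Rodrigues(np.array(d['rvec'],float))[0]; d['t']=np.array(d['tvec'],float).ravel(); d['K']=np.array(d['K'],float); return d
def dist(d): return np.array([d['k1'],0,0,0],float)
def ray(d,uv):
    p=cv2.undistortPoints(np.array(uv,float).reshape(-1,1,2),d['K'],dist(d)).reshape(-1,2)
    return np.c_[p,np.ones(len(p))]
def pt(d,uv):
    uv=np.array(uv,float).reshape(-1,2); z=np.array([d['depth'][int(round(v)),int(round(u))] for u,v in uv])
    return (ray(d,uv)*z[:,None]-d['t'])@d['R']
def atz(d,uv,z):
    r=ray(d,uv)@d['R']; c=-d['R'].T@d['t']; return c+r*((z-c[2])/r[:,2])[:,None]
def cloud(d):
    v,u=np.mgrid[0:480,0:640]; P=(ray(d,np.c_[u.ravel(),v.ravel()])*d['depth'].reshape(-1,1)-d['t'])@d['R']; return P.reshape(480,640,3)
def proj(d,P):
    return cv2.projectPoints(np.array(P,float).reshape(-1,3),d['R'],d['t'],d['K'],dist(d))[0].reshape(-1,2)
def save(d,n,box=None,s=1):
    im=d['pixels'][:,:,::-1]
    if box: u0,v0,u1,v1=box; im=im[v0:v1,u0:u1]
    cv2.imwrite('pics/'+n,cv2.resize(im,None,fx=s,fy=s,interpolation=cv2.INTER_CUBIC))
E
python3 - <<'E'
from h import *
import pickle
for n in('top','side'):
    d=shot(n); save(d,n+'0.png'); pickle.dump(d,open(n+'0.pkl','wb')); print(n,-d['R'].T@d['t'],d['R'][2])
s=get_state();print(s['tcp_pos'],s['tcp_rot'],s['gripper_width'],s['time'])
E
```

```text
top [-0.085139   -0.14624642  1.29131785] [ 0.49170434  0.17241384 -0.8535223 ]
side [ 0.42442179 -0.9178558   0.68325844] [ 0.15004107  0.86060937 -0.48666127]
[0.20296039 0.61695653 0.24595037] [[-9.49947285e-01  3.12410032e-01 -3.56543893e-04]
 [ 3.12410214e-01  9.49946172e-01 -1.45906405e-03]
 [-1.17128741e-04 -1.49742189e-03 -9.99998872e-01]] 0.0880435885734915 0.1
```

View pics/top0.png

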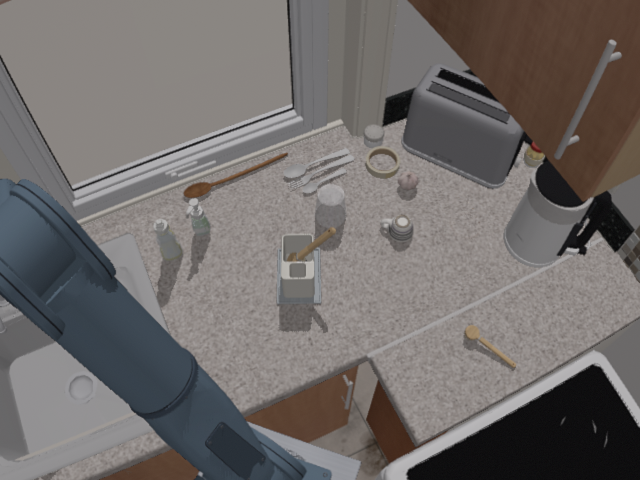

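View pics/side0.png

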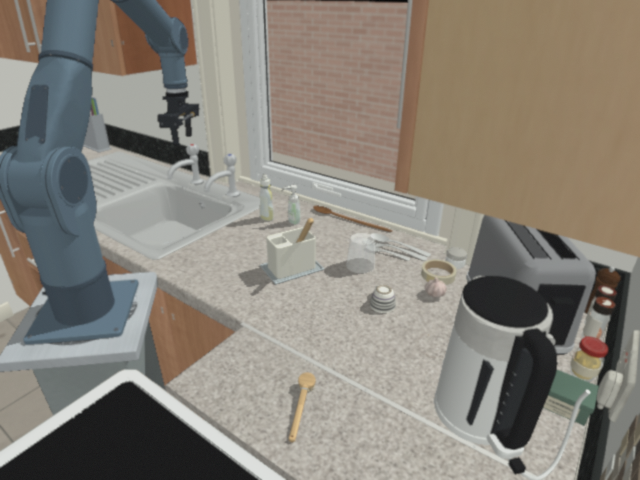

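The top view shows the tidy at (298,270), with a brush handle running out of it from (290,258) to (333,232). 

Things that could be taken for the brush:
- the wooden spoon at (235,175)
- the small brush lying at (490,345)
- the brush leaning in the tidy, tip at (333,232), which fits the description and is my choice

In the side view the brush is at (308,225) and the tidy at (290,253).

Run:
```python
from h import *
import pickle
T=pickle.load(open('top0.pkl','rb'));S=pickle.load(open('side0.pkl','rb'))
a=T['pixels'][215:315,260:350,::-1];b=S['pixels'][205:290,255:345,::-1]
a=cv2.resize(a,(450,500),interpolation=cv2.INTER_CUBIC);b=cv2.resize(b,(340,500),interpolation=cv2.INTER_CUBIC) if 0 else cv2.resize(b[:,0:68],(340,425),interpolation=cv2.INTER_CUBIC)
b=cv2.copyMakeBorder(b,0,75,0,0,cv2.BORDER_CONSTANT)
cv2.imwrite('pics/c0.png',np.hstack([a,b]))
for n,d in(('T',T),('S',S)):
    P=cloud(d);m=(abs(P[...,2]-.101)<.004)&(P[...,0]>.35)&(P[...,0]<.8)&(abs(P[...,1])<.3)&(d['depth']>0)
    q=P[m];print(n,len(q),np.median(q,0),q.min(0),q.max(0))
    c=d['pixels'].astype(int); w=(c[...,0]-c[...,2]>45)&(P[...,2]>.105)&(P[...,2]<.3)&(P[...,0]>.4)&(P[...,0]<.8)&(abs(P[...,1])<.25)
    q=P[w];print(len(q)); 
    if len(q)>5:
        k=q.mean(0);u,s,vt=np.linalg.svd(q-k);t=(q-k)@vt[0];print(k,vt[0],t.min(),t.max(),k+vt[0]*t.min(),k+vt[0]*t.max())
```

```text
T 507 [0.50225663 0.11873291 0.10050028] [0.45872046 0.06839785 0.0970242 ] [0.74031313 0.17275042 0.10489746]
15
[0.56848165 0.05427433 0.1827744 ] [-0.22671659  0.55795835 -0.79829948] -0.01127127962206276 0.0929743899208518 [0.57103703 0.04798543 0.19177225] [0.54740281 0.10615017 0.10855299]
S 279 [0.50527412 0.10276841 0.09980549] [0.45831178 0.06378648 0.09701887] [0.5906899  0.16973301 0.10476907]
32
[0.56481919 0.04872119 0.17692413] [-0.27283218  0.42463193 -0.86327882] -0.011878096526704867 0.050265474679963215 [0.56805992 0.04367738 0.18717824] [0.55110515 0.07006552 0.13353101]
```

View pics/c0.png

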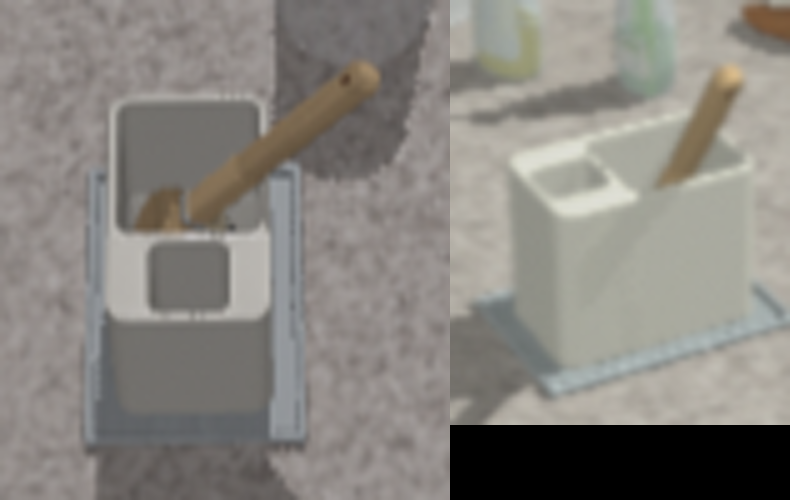

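The crop shows the brush leaning in the wide compartment, with its head inside at crop pixel (160,210) and its handle end at (362,78). The well opening is at (148–230, 240–312).

Run:
```python
from h import *
import pickle
T=pickle.load(open('top0.pkl','rb'));S=pickle.load(open('side0.pkl','rb'))
o=np.array([[108,97],[268,97],[270,318],[107,318]])/5+[260,215]
w=np.array([[148,240],[230,240],[230,312],[150,312]])/5+[260,215]
O=atz(T,o,.101);W=atz(T,w,.101)
print(O,'\n',O.mean(0),np.linalg.norm(O-np.roll(O,-1,0),axis=1));print(W,'\n',W.mean(0),np.linalg.norm(W-np.roll(W,-1,0),axis=1))
s=np.array([[510,155],[556,215],[752,158],[700,110]],float);s=(s-[450,0])/5+[255,205]
print('side rim',atz(S,s,.101))
def tri(a,b):
    M=lambda d:d['K'] 
    Pa=np.c_[T['R'],T['t']];Pb=np.c_[S['R'],S['t']]
    X=cv2.triangulatePoints(Pa,Pb,ray(T,a)[0,:2],ray(S,b)[0,:2]);return (X[:3]/X[3]).ravel()
e=tri([332.4,230.6],[311,220.6]);print('end',e)
# handle line: plane from top (2 px), plane from side
def plane(d,a,b):
    n=np.cross(ray(d,a)[0],ray(d,b)[0])@d['R'];return n/np.linalg.norm(n)
n1=plane(T,[302,256],[330,232]);n2=plane(S,[(668-450)/5+255,241],[309.5,223]);v=np.cross(n1,n2);v/=np.linalg.norm(v);v*=np.sign(v[2])
print('dir',v,'tilt',np.degrees(np.arccos(v[2])));print('at rim z.101',e-v*(e[2]-.101)/v[2],'len',(e[2]-.101)/v[2])
```

```text
[[0.56891724 0.17543804 0.101     ]
 [0.59373866 0.10409526 0.101     ]
 [0.483919   0.06432948 0.101     ]
 [0.45962113 0.13388187 0.101     ]] 
 [0.52654901 0.11943616 0.101     ] [0.07553737 0.11679758 0.07367443 0.11692971]
[[0.50329885 0.13050306 0.101     ]
 [0.5156887  0.09498665 0.101     ]
 [0.48083572 0.0824204  0.101     ]
 [0.46890022 0.11659123 0.101     ]] 
 [0.49218087 0.10612533 0.101     ] [0.03761547 0.03704917 0.03619533 0.03710532]
side rim [[0.46157765 0.12994948 0.101     ]
 [0.4813345  0.06248034 0.101     ]
 [0.59174118 0.10794921 0.101     ]
 [0.57125018 0.16714364 0.101     ]]
end [0.57109154 0.05137781 0.18038942]
dir [ 0.24308341 -0.5045945   0.82842915] tilt 34.062290225686134
at rim z.101 [0.54779654 0.09973374 0.101     ] len 0.09583127476680493
```

Run:
```python
from h import *
import pickle
T=pickle.load(open('top0.pkl','rb'));S=pickle.load(open('side0.pkl','rb'))
e=np.array([.5711,.0514,.1804]);v=np.array([.2431,-.5046,.8284]);X=-v
h=np.array([v[0],v[1],0]);h/=np.linalg.norm(h);Y=np.cross([0,0,1],h);n1=np.cross(Y,v);n1*=-np.sign(n1[2]) if n1[2]>0 else 1
th=np.linspace(0,2*np.pi,40)
def disc(zz,r,ax,ay): 
    c=e+X*.176; return c+zz*ax+r*(np.cos(th)[:,None]*X+np.sin(th)[:,None]*ay)
out=[]
for b,ay in((n1,Y),(-n1,Y)):
    s=9;u0,v0=275,225
    im=cv2.resize(T['pixels'][v0:v0+62,u0:u0+44,::-1],None,fx=s,fy=s,interpolation=cv2.INTER_CUBIC)
    for zz,r,c in((-.006,.024,(0,0,255)),(.006,.024,(0,200,0)),(.026,.02,(255,0,0))):
        p=(proj(T,disc(zz,r,b,ay))-[u0,v0]+.5)*s; cv2.polylines(im,[p.astype(int)],True,c,1)
    out.append(im)
cv2.imwrite('pics/c1.png',np.hstack(out))
P=cloud(T)
for q in([290,256],[292,257],[294,255],[303,254],[300,258],[303,259],[290,252],[297,258]):print(q,P[q[1],q[0]].round(4),T['pixels'][q[1],q[0]])
```

```text
[290, 256] [0.5508 0.1501 0.042 ] [103  86  65]
[292, 257] [0.5457 0.1427 0.0502] [101  85  65]
[294, 255] [0.5484 0.1382 0.0581] [115  96  73]
[303, 254] [0.5385 0.1108 0.0955] [115  97  74]
[300, 258] [0.5388 0.119  0.0709] [108  91  70]
[303, 259] [0.5695 0.1242 0.0105] [104  95  81]
[290, 252] [0.5735 0.1597 0.0185] [113 109 105]
[297, 258] [0.5395 0.127  0.0651] [126 121 115]
```

View pics/c1.png

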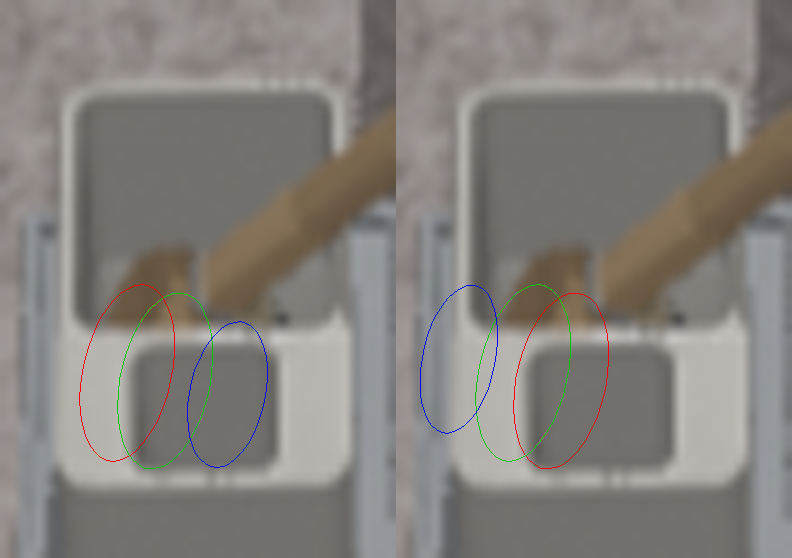

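The crop shows the disc's wooden back facing up and +y, so the bristles point down and −y. I measure 34.1° of lean and about 95 mm of handle past the rim, both as described. I'm approaching to grip the handle about 48 mm from its end.

Request:
{"op": "send_rows", "data": {
  "steps": [
    [[1, 2.3, -3.5, 1, -5], [1, 4.5, -7, 2, -10], [1, 6.8, -10.4, 2, -15], [1, 9, -13.8, 2, -20], [1, 11.3, -17.2, 2, -25], [1, 13.5, -20.6, 2, -30], [1, 15.8, -24, 2, -35], [1, 18, -27.4, 2, -40], [1, 20.3, -30.8, 2, -46], [1, 22.5, -34.2, 2, -46]]
  ],
  "force": 15
}}

```text
time: 0.93
tcp_pos: [0.4287, 0.2735, 0.2667]
tcp_rot: [[-0.43, 0.903, -0.0], [0.903, 0.43, -0.0], [0.0, -0.0, -1.0]]
wrist_force: [0.6, 0.9, -0.2]
gripper_width: 0.0882
gripper_force: 0.0
```

Request:
{"op": "send_rows", "data": {
  "steps": [
    [[1, 2, -3, 0, 0], [1, 4.2, -6.4, 0, 0], [1, 6.4, -9.8, 0, 0], [1, 8.6, -13.2, 0, 0], [1, 10.8, -16.6, 0, 0], [1, 13.2, -20.1, 0, 0], [1, 13.2, -20.1, 0, 0], [1, 13.2, -20.1, 0, 0], [1, 13.2, -20.1, 0, 0], [1, 13.2, -20.1, 0, 0]]
  ]
}}

```text
time: 1.77
tcp_pos: [0.5593, 0.0762, 0.2664]
tcp_rot: [[-0.437, 0.899, -0.001], [0.899, 0.437, 0.001], [0.001, -0.001, -1.0]]
wrist_force: [1.0, 0.9, -0.2]
gripper_width: 0.0881
gripper_force: 0.0
```

Run:
```python
from h import *
s=get_state();print(s['tcp_pos'],s['tcp_rot'],s['gripper_width'],s['time'],s['joint_positions'])
```

```text
[0.55931146 0.07617162 0.26638184] [[-4.37239909e-01  8.99344295e-01 -1.04944238e-03]
 [ 8.99344244e-01  4.37240706e-01  7.04053755e-04]
 [ 1.09204565e-03 -6.35969563e-04 -9.99999201e-01]] 0.08813223201072318 1.7667 [-29.45548061  22.02293852  22.2501     101.24969265  -9.62870424
  58.64203891  22.29518889]
```

Request:
{"op": "send_rows", "data": {
  "steps": [
    [[1, 0.1, -0.3, -2.5, 0], [1, 0.1, -0.3, -5, 0], [1, 0.1, -0.3, -7.5, 0], [1, 0.1, -0.3, -9.5, 0], [1, 0.1, -0.3, -11.5, 0], [1, 0.1, -0.3, -12.3, 0], [1, 0.1, -0.3, -12.3, 0], [1, 0.1, -0.3, -12.3, 0], [1, 0.1, -0.3, -12.3, 0], [1, 0.1, -0.3, -12.3, 0]]
  ]
}}

```text
time: 2.6
tcp_pos: [0.562, 0.0718, 0.145]
tcp_rot: [[-0.435, 0.9, 0.002], [0.9, 0.435, 0.001], [-0.0, 0.002, -1.0]]
wrist_force: [0.3, 0.6, -0.2]
gripper_width: 0.0883
gripper_force: 0.0
```

Request:
{"op": "send_rows", "data": {
  "steps": [
    [[0, 0, 0, 0, 0], [0, 0, 0, 0, 0], [0, 0, 0, 0, 0], [0, 0, 0, 0, 0], [0, 0, 0, 0, 0], [0, 0, 0, 0, 0], [0, 0, 0, 0, 0], [0, 0, 0, 0, 0], [0, 0, 0, 0, 0], [0, 0, 0, 0, 0]]
  ],
  "force": 20
}}

```text
time: 3.43
tcp_pos: [0.5611, 0.0714, 0.1437]
tcp_rot: [[-0.435, 0.9, -0.0], [0.9, 0.435, -0.0], [-0.0, -0.0, -1.0]]
wrist_force: [0.8, 0.4, 0.2]
gripper_width: 0.0236
gripper_force: 0.0
```

Request:
{"op": "send_rows", "data": {
  "steps": [
    [[0, 0, 0, 0, 0], [0, 0, 0, 0, 0], [0, 0, 0, 0, 0], [0, 0, 0, 0, 0], [0, 0, 0, 0, 0], [0, 0, 0, 0, 0], [0, 0, 0, 0, 0], [0, 0, 0, 0, 0], [0, 0, 0, 0, 0], [0, 0, 0, 0, 0]]
  ]
}}

```text
time: 4.27
tcp_pos: [0.5611, 0.0715, 0.1437]
tcp_rot: [[-0.435, 0.9, 0.0], [0.9, 0.435, -0.0], [-0.0, 0.0, -1.0]]
wrist_force: [-0.1, 0.1, -0.4]
gripper_width: 0.0155
gripper_force: 20.0
```

Run:
```python
from h import *
s=get_state();print(s['gripper_width'],s['gripper_force'])
d=shot('side');save(d,'s1.png',(230,120,380,290),3)
```

```text
0.015469280675698686 19.999505385335397
```

View pics/s1.png

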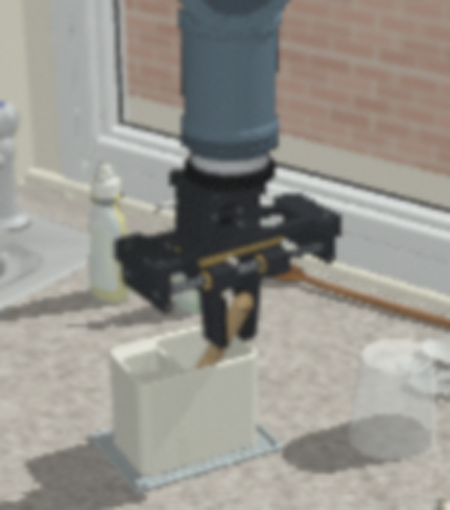

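The handle is between the fingers, at a width of 15.5 mm. Now I'll lift straight up.

Request:
{"op": "send_rows", "data": {
  "steps": [
    [[0, 0, 0, 1, 0], [0, 0, 0, 2.5, 0], [0, 0, 0, 4, 0], [0, 0, 0, 6, 0], [0, 0, 0, 8, 0], [0, 0, 0, 10, 0], [0, 0, 0, 12, 0], [0, 0, 0, 14, 0], [0, 0, 0, 15, 0], [0, 0, 0, 15, 0]]
  ]
}}

```text
time: 5.15
tcp_pos: [0.5624, 0.0714, 0.2964]
tcp_rot: [[-0.435, 0.9, 0.004], [0.9, 0.435, 0.001], [-0.001, 0.004, -1.0]]
wrist_force: [0.1, -0.2, -1.5]
gripper_width: 0.0159
gripper_force: 20.0
```

Run:
```python
from h import *
s=get_state();print(s['gripper_width'],s['tcp_pos'])
d=shot('side');e=shot('top')
a=cv2.resize(d['pixels'][110:280,220:380,::-1],None,fx=2.4,fy=2.4);b=cv2.resize(e['pixels'][180:350,230:390,::-1],None,fx=2.4,fy=2.4)
cv2.imwrite('pics/s2.png',np.hstack([a,b]))
P=cloud(e);g=[(u,v) for u,v in((370,355),(330,370),(360,300),(400,340),(340,400))]
print(atz(e,np.array(g),0))
```

```text
0.015873802728602653 [0.56235672 0.0713856  0.29637425]
[[ 0.38839557 -0.10480256  0.        ]
 [ 0.32451723 -0.02947844  0.        ]
 [ 0.513988   -0.04147192  0.        ]
 [ 0.44610603 -0.16044646  0.        ]
 [ 0.26560419 -0.07287798  0.        ]]
```

View pics/s2.png

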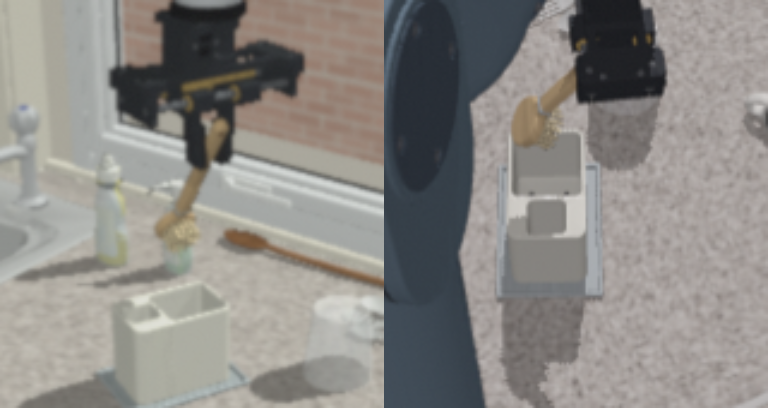

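The brush is clear of the tidy, with its bristles down and toward −y as expected. I'm carrying it to the clear worktop and turning it so the handle points to −y.

Request:
{"op": "send_rows", "data": {
  "steps": [
    [[0, 0, -2, 0, 0], [0, -0.5, -4.5, 0, -3], [0, -1.5, -7, 0, -7], [0, -2.5, -9.5, 0, -12], [0, -3.5, -12, 0, -17], [0, -4.2, -14, 0, -22], [0, -4.2, -15, 0, -25.7], [0, -4.2, -15, -1, -25.7], [0, -4.2, -15, -3, -25.7], [0, -4.2, -15, -5, -25.7]]
  ]
}}

```text
time: 6.08
tcp_pos: [0.5187, -0.0788, 0.2422]
tcp_rot: [[-0.002, 1.0, -0.0], [1.0, 0.002, 0.0], [0.0, -0.0, -1.0]]
wrist_force: [0.7, 0.5, -1.0]
gripper_width: 0.0157
gripper_force: 20.0
```

Request:
{"op": "send_rows", "data": {
  "steps": [
    [[0, 0, 0, -2, 0], [0, 0, 0, -4, 0], [0, 0, 0, -6, 0], [0, 0, 0, -7.5, 0], [0, 0, 0, -8.5, 0], [0, 0, 0, -8.5, 0], [0, 0, 0, -8.5, 0], [0, 0, 0, -8.5, 0], [0, 0, 0, -8.5, 0], [0, 0, 0, -8.5, 0]]
  ]
}}

```text
time: 6.92
tcp_pos: [0.5197, -0.0786, 0.1595]
tcp_rot: [[-0.002, 1.0, 0.002], [1.0, 0.002, 0.0], [0.0, 0.002, -1.0]]
wrist_force: [-0.4, 0.4, -1.8]
gripper_width: 0.0158
gripper_force: 20.0
```

Run:
```python
from h import *
s=get_state();print(s['gripper_width'],s['tcp_pos'])
d=shot('side');save(d,'s3.png',(200,150,400,330),3)
P=cloud(d);c=d['pixels'].astype(int)
w=(c[...,0]-c[...,2]>30)&(abs(P[...,0]-.52)<.04)&(P[...,1]>-.2)&(P[...,1]<.05)&(P[...,2]<.2)&(P[...,2]>.008)
q=P[w];print(len(q),q.min(0),q.max(0));k=q[q[:,2]<q[:,2].min()+.01];print(k.mean(0))
```

```text
0.015752840678573084 [ 0.51971021 -0.07855606  0.15952937]
392 [ 0.50057858 -0.10832453  0.0292898 ] [ 0.54401356 -0.00589248  0.19999505]
[ 0.5226496  -0.0201695   0.03447182]
```

View pics/s3.png

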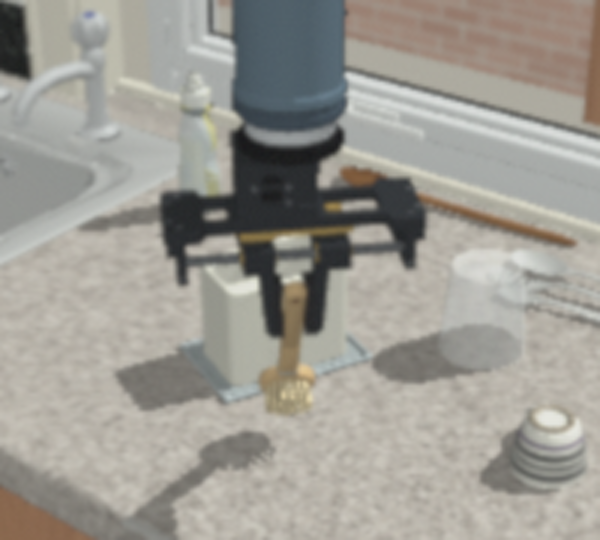

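The brush hangs over clear worktop, with its bristle edge about 22 mm above the surface at crop pixel (288,408). Next I'll touch it down, then follow an arc about the bristle edge.

Request:
{"op": "send_rows", "data": {
  "steps": [
    [[0, 0, 0, -1, 0], [0, 0, 0, -1.7, 0], [0, 0, 0, -2.2, 0], [0, 0, -0.8, -2.6, 0], [0, 0, -1.6, -3.0, 0], [0, 0, -2.2, -3.4, 0], [0, 0, -2.7, -3.75, 0], [0, 0, -3.7, -4.6, 0], [0, 0, -4.7, -5.4, 0], [0, 0, -4.7, -5.4, 0]]
  ],
  "force": 12
}}

```text
time: 7.8
tcp_pos: [0.5182, -0.1284, 0.1038]
tcp_rot: [[0.002, 1.0, -0.001], [1.0, -0.002, -0.001], [-0.001, -0.001, -1.0]]
wrist_force: [-0.5, 0.5, 0.3]
gripper_width: 0.0159
gripper_force: 12.0
```

Request:
{"op": "send_rows", "data": {
  "steps": [
    [[0, 0, -0.9, -1, 0], [0, 0, -1.7, -2, 0], [0, 0, -2.4, -3.1, 0], [0, 0, -3, -4.3, 0], [0, 0, -3.5, -5.5, 0], [0, 0, -3.9, -6.8, 0], [0, 0, -4.2, -7.4, 0], [0, 0, -4.2, -8, 0], [0, 0, -4.2, -8, 0], [0, 0, -4.2, -8, 0]]
  ],
  "force": 8
}}

```text
time: 8.63
tcp_pos: [0.519, -0.1672, 0.0245]
tcp_rot: [[-0.002, 1.0, -0.001], [1.0, 0.002, 0.0], [0.0, -0.001, -1.0]]
wrist_force: [0.0, 1.0, -0.6]
gripper_width: 0.016
gripper_force: 8.0
```

Run:
```python
from h import *
s=get_state();print(s['gripper_width'],s['tcp_pos'],s['wrist_force'])
d=shot('side');e=shot('top')
a=cv2.resize(d['pixels'][210:360,220:380,::-1],None,fx=2.4,fy=2.4);b=cv2.resize(e['pixels'][230:380,280:440,::-1],None,fx=2.4,fy=2.4)
cv2.imwrite('pics/s4.png',np.hstack([a,b]))
```

```text
0.016045875909701628 [ 0.51899756 -0.16718086  0.02445012] [ 0.01124838  0.98120188 -0.59310107]
```

View pics/s4.png

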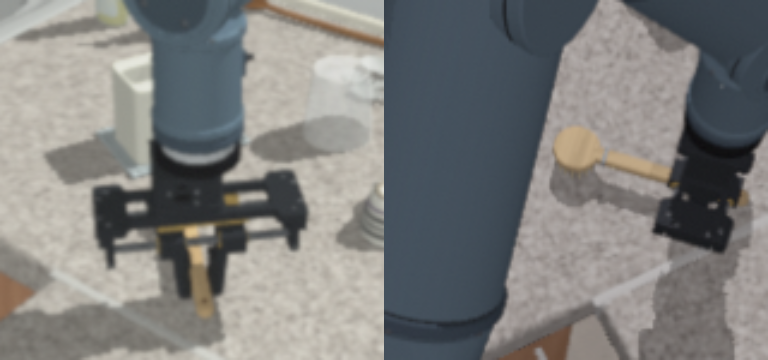

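It is nearly flat, bristles down. I'll lower the last 12 mm, then open and rise.

Request:
{"op": "send_rows", "data": {
  "steps": [
    [[0, 0, 0, -0.3, 0], [0, 0, -0.1, -0.6, 0], [0, 0, -0.2, -0.9, 0], [0, 0, -0.2, -1.1, 0], [0, 0, -0.2, -1.25, 0], [0, 0, -0.2, -1.25, 0], [0, 0, -0.2, -1.25, 0], [0.25, 0, -0.2, -1.25, 0], [0.3, 0, -0.2, -1.25, 0], [0.4, 0, -0.2, -1.25, 0]]
  ],
  "force": 5
}}

```text
time: 9.57
tcp_pos: [0.5191, -0.1695, 0.0123]
tcp_rot: [[-0.002, 1.0, 0.0], [1.0, 0.002, 0.0], [0.0, 0.0, -1.0]]
wrist_force: [-0.7, 0.2, -0.3]
gripper_width: 0.0312
gripper_force: 0.0
```

Request:
{"op": "send_rows", "data": {
  "steps": [
    [[0.6, 0, 0, 0, 0], [0.6, 0, 0, 0, 0], [1, 0, 0, 1, 0], [1, 0, 0, 3, 0], [1, 0, 0, 6, 0], [1, 0, 0, 9, 0], [1, -3, 0, 12, 0], [1, -6, -1, 14, 0], [1, -9, -2, 14, 0], [1, -9, -3, 14, 0]]
  ]
}}

```text
time: 10.4
tcp_pos: [0.4237, -0.1999, 0.1534]
tcp_rot: [[0.002, 1.0, -0.002], [1.0, -0.002, 0.002], [0.002, -0.002, -1.0]]
wrist_force: [-1.0, 1.0, -0.5]
gripper_width: 0.0879
gripper_force: 0.0
```

Run:
```python
from h import *
s=get_state();print(s['gripper_width'],s['tcp_pos'],s['wrist_force'])
d=shot('side');e=shot('top')
a=cv2.resize(d['pixels'][200:350,220:380,::-1],None,fx=2.4,fy=2.4);b=cv2.resize(e['pixels'][230:380,280:440,::-1],None,fx=2.4,fy=2.4)
cv2.imwrite('pics/s5.png',np.hstack([a,b]))
for d in(d,e):
    P=cloud(d);c=d['pixels'].astype(int)
    w=(c[...,0]-c[...,2]>35)&(abs(P[...,0]-.51)<.08)&(P[...,1]>-.26)&(P[...,1]<.03)&(P[...,2]<.05)&(P[...,2]>.003)
    q=P[w];k=q[q[:,1]<-.09];f=np.polyfit(k[:,1],k[:,0],1);hd=q[q[:,1]>-.06]
    print(len(q),q.min(0),q.max(0),'slope',f,'head x',hd[:,0].min(),hd[:,0].max(),'z',np.median(hd[:,2]))
```

```text
0.08788273613009659 [ 0.42365976 -0.19991454  0.15340217] [-1.01758308  1.02976328 -0.4799666 ]
585 [ 0.49654019 -0.22061091  0.00369205] [ 0.54226054 -0.02028338  0.03819308] slope [0.00109582 0.5191787 ] head x 0.4965401889341105 0.542260542311224 z 0.03347519542611906
579 [ 0.49739054 -0.17869951  0.00339394] [ 0.55435449 -0.01953185  0.04118339] slope [0.01050977 0.52144007] head x 0.49739054404645205 0.5543544947026283 z 0.0340703735388051
```

View pics/s5.png

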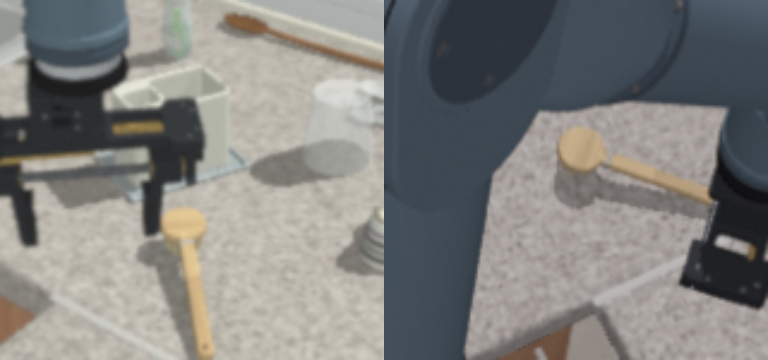

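The brush lies flat: handle end at y = −0.221, tip at y = −0.020, centreline x = 0.5195, disc top at z = 0.0335. These match the given sizes. Next I'll regrip across the head disc.

Request:
{"op": "send_rows", "data": {
  "steps": [
    [[1, 2, 2.5, 0, 0], [1, 4, 5, 0, 0], [1, 6, 7.5, 0, 0], [1, 7.5, 10.5, 0, 0], [1, 9, 13.5, 0, 0], [1, 9.1, 15.5, 0, 0], [1, 9.1, 15.5, 0, 0], [1, 9.1, 15.5, -3, 0], [1, 9.1, 15.5, -5, 0], [1, 9.1, 15.5, -5, 0]]
  ]
}}

```text
time: 11.33
tcp_pos: [0.5181, -0.0439, 0.099]
tcp_rot: [[-0.003, 1.0, -0.006], [1.0, 0.003, -0.0], [-0.0, -0.006, -1.0]]
wrist_force: [-0.7, 1.0, 0.4]
gripper_width: 0.088
gripper_force: 0.0
```

Request:
{"op": "send_rows", "data": {
  "steps": [
    [[1, 0, 0, 0, 0], [1, 0, 0, 0, 0], [1, 0, 0, 0, 0], [1, 0, 0, 0, 0], [1, 0, 0, 0, 0], [1, 0, 0, 0, 0], [1, 0, 0, 0, 0], [1, 0, 0, 0, 0], [1, 0, 0, 0, 0], [1, 0, 0, 0, 0]]
  ]
}}

```text
time: 12.17
tcp_pos: [0.5201, -0.0446, 0.1022]
tcp_rot: [[-0.002, 1.0, -0.0], [1.0, 0.002, -0.0], [-0.0, -0.0, -1.0]]
wrist_force: [-0.1, 0.8, 0.1]
gripper_width: 0.0884
gripper_force: 0.0
```

Request:
{"op": "send_rows", "data": {
  "steps": [
    [[1, 0, 0, -2, 0], [1, 0, 0, -4, 0], [1, 0, 0, -6, 0], [1, 0, 0, -7.5, 0], [1, 0, 0, -8.3, 0], [1, 0, 0, -8.5, 0], [1, 0, 0, -8.5, 0], [0.65, 0, 0, -8.5, 0], [0.6, 0, 0, -8.5, 0], [0.58, 0, 0, -8.5, 0]]
  ],
  "force": 5
}}

```text
time: 13.0
tcp_pos: [0.5207, -0.0446, 0.018]
tcp_rot: [[-0.002, 1.0, 0.001], [1.0, 0.002, 0.0], [0.0, 0.001, -1.0]]
wrist_force: [0.0, 0.4, 0.3]
gripper_width: 0.07
gripper_force: 0.0
```

Request:
{"op": "send_rows", "data": {
  "steps": [
    [[0.5, 0, 0, 0, 0], [0.4, 0, 0, 0, 0], [0, 0, 0, 0, 0], [0, 0, 0, 0, 0], [0, 0, 0, 0, 0], [0, 0, 0, 0, 0], [0, 0, 0, 0, 0], [0, 0, 0, 0, 0], [0, 0, 0, 0, 0], [0, 0, 0, 0, 0]]
  ]
}}

```text
time: 13.83
tcp_pos: [0.5202, -0.0445, 0.0173]
tcp_rot: [[-0.002, 1.0, 0.0], [1.0, 0.002, 0.0], [0.0, 0.0, -1.0]]
wrist_force: [-0.3, -0.0, 1.6]
gripper_width: 0.0472
gripper_force: 5.0
```

The disc is held, at a width of 47 mm. I'll raise the brush about its resting handle end.

Request:
{"op": "send_rows", "data": {
  "steps": [
    [[0, 0, -0.1, 1, 0], [0, 0, -0.4, 2.3, 0], [0, 0, -0.9, 3.8, 0], [0, 0, -1.6, 5.2, 0], [0, 0, -2.3, 6.5, 0], [0, 0, -3.0, 7.8, 0], [0, 0, -4.0, 9, 0], [0, 0, -5.0, 10.1, 0], [0, 0, -6.1, 11.1, 0], [0, 0, -6.1, 11.1, 0]]
  ]
}}

```text
time: 14.67
tcp_pos: [0.5211, -0.1089, 0.1308]
tcp_rot: [[0.002, 1.0, 0.004], [1.0, -0.002, -0.002], [-0.002, 0.004, -1.0]]
wrist_force: [0.8, 0.1, 0.2]
gripper_width: 0.0476
gripper_force: 5.0
```

Request:
{"op": "send_rows", "data": {
  "steps": [
    [[0, 0, -1.3, 0.9, 0], [0, 0, -2.6, 1.7, 0], [0, 0, -3.9, 2.4, 0], [0, 0, -5.3, 2.9, 0], [0, 0, -6.7, 3.3, 0], [0, 0, -8.1, 3.6, 0], [0, 0, -9, 3.7, 0], [0, 0, -9, 3.7, 0], [0, 0, -9, 3.7, 0], [0, 0, -9, 3.7, 0]]
  ]
}}

```text
time: 15.5
tcp_pos: [0.52, -0.1947, 0.1647]
tcp_rot: [[-0.002, 1.0, -0.001], [1.0, 0.002, 0.001], [0.001, -0.001, -1.0]]
wrist_force: [-0.1, 0.3, -0.4]
gripper_width: 0.0477
gripper_force: 5.0
```

Run:
```python
from h import *
s=get_state();print(s['gripper_width'],s['tcp_pos'],s['wrist_force'])
d=shot('side');e=shot('top')
a=cv2.resize(d['pixels'][190:360,220:380,::-1],None,fx=2.4,fy=2.4);b=cv2.resize(e['pixels'][210:380,280:440,::-1],None,fx=2.4,fy=2.4)
cv2.imwrite('pics/s6.png',np.hstack([a,b]))
P=cloud(d);c=d['pixels'].astype(int)
w=(c[...,0]-c[...,2]>35)&(abs(P[...,0]-.52)<.03)&(P[...,1]>-.26)&(P[...,1]<-.05)&(P[...,2]<.15)&(P[...,2]>.004)
q=P[w];print(len(q),q.min(0),q.max(0),np.polyfit(q[:,2],q[:,1],1))
```

```text
0.0477389134153314 [ 0.51995986 -0.19466572  0.16472152] [-0.1015504   0.2663594  -0.36379817]
316 [ 0.51148951 -0.25972033  0.07022749] [ 0.5273888  -0.21535555  0.14980674] [ 0.58672266 -0.30516894]
```

View pics/s6.png

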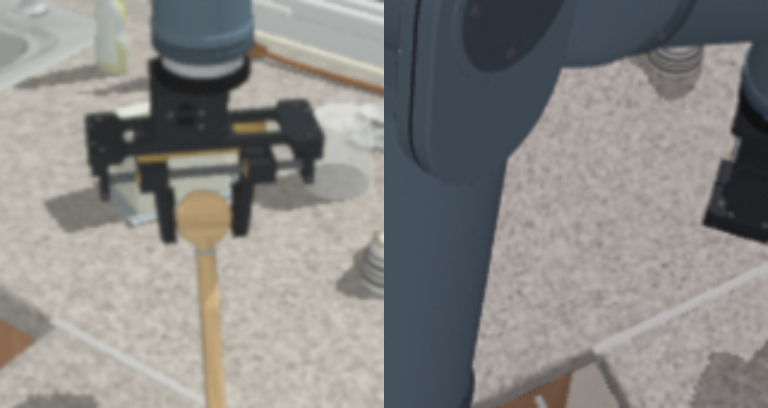

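The brush is now handle-down but hanging 30° off vertical, with its end toward −y. I'll lift it, lighten the grip so it swings further, and let the well's walls straighten the rest.

Request:
{"op": "send_rows", "data": {
  "steps": [
    [[0, 0, 0, 1.5, 0], [0, 0, 0, 4, 0], [0, 0, 0, 7, 0], [0, 0, 0, 10, 0], [0, 0, 0, 13, 0], [0, 0, 0, 15, 0], [0, 0, 0, 16, 0], [0, 0, 0, 16, 0], [0, 0, 0, 16, 0], [0, 0, 0, 16, 0]]
  ],
  "force": 3
}}

```text
time: 16.43
tcp_pos: [0.5194, -0.1949, 0.3235]
tcp_rot: [[-0.002, 1.0, -0.003], [1.0, 0.002, 0.001], [0.001, -0.003, -1.0]]
wrist_force: [-0.3, -0.7, -1.3]
gripper_width: 0.0479
gripper_force: 3.0
```

Request:
{"op": "send_rows", "data": {
  "steps": [
    [[0, 0, 3, 0, 4], [0, 0, 6, 0, 8], [0, -0.5, 10, 0, 12], [0, -1.5, 14, 0, 16], [0, -2.5, 17, 0, 20], [0, -2.5, 20, 0, 22], [0, -2.5, 21, 0, 22], [0, -2.5, 21, 0, 22], [0, -2.5, 21, 0, 22], [0, -2.5, 21, 0, 22]]
  ]
}}

```text
time: 17.27
tcp_pos: [0.495, 0.0123, 0.3247]
tcp_rot: [[-0.373, 0.928, -0.001], [0.928, 0.373, -0.001], [-0.001, -0.001, -1.0]]
wrist_force: [0.1, -0.1, -0.8]
gripper_width: 0.0474
gripper_force: 3.0
```

```bash
cat > tilt.py <<'E'
from h import *
s=get_state();t=np.array(s['tcp_pos']);print(s['gripper_width'],t,s['wrist_force'],s['tcp_rot'][0])
for n in('side','top'):
    d=shot(n);P=cloud(d);c=d['pixels'].astype(int)
    w=(c[...,0]-c[...,2]>30)&(np.hypot(P[...,0]-t[0],P[...,1]-t[1])<.13)&(P[...,2]<t[2]-.02)&(P[...,2]>max(.11,t[2]-.19))
    q=P[w]
    if len(q)<12: print(n,len(q));continue
    z=t[2]+.011; print(n,len(q),'z',q[:,2].min(),q[:,2].max(),'dx,dy per z',np.polyfit(q[:,2],q[:,0],1)[0],np.polyfit(q[:,2],q[:,1],1)[0],'end est',[np.polyval(np.polyfit(q[:,2],q[:,i],1),z-.17) for i in(0,1)])
E
python3 tilt.py
```

```text
0.04742024683307777 [0.49504263 0.01230307 0.32465566] [ 0.11663637 -0.11243987 -0.83222927] [-0.37308124  0.9277982  -0.0009384 ]
side 394 z 0.16179470799112797 0.30351653556659824 dx,dy per z -0.05201716777828027 0.1354621378192526 end est [np.float64(0.5036308204612538), np.float64(-0.017204800359435137)]
top 89 z 0.1694851913431516 0.24362133463898047 dx,dy per z -0.04698876584634352 0.12073554640414469 end est [np.float64(0.498948841448757), np.float64(-0.012565279726396237)]
```

The tilt is now only about 8°. I'll carry it over the well, with the middle of the inserted handle length on the well's centre.

Request:
{"op": "send_rows", "data": {
  "steps": [
    [[0, -0.1, 1, 0, 0], [0, -0.3, 2.5, 0, 0], [0, -0.5, 4, 0, 0], [0, -0.6, 5.5, 0, 0], [0, -0.8, 7, 0, 0], [0, -0.9, 8.5, 0, 0], [0, -1, 10, 0, 0], [0, -1.1, 10.7, 0, 0], [0, -1.1, 11.1, 0, 0], [0, -1.1, 11.1, 0, 0]]
  ],
  "force": 4
}}

```text
time: 18.2
tcp_pos: [0.4841, 0.1259, 0.3251]
tcp_rot: [[-0.377, 0.926, -0.0], [0.926, 0.377, -0.0], [0.0, -0.0, -1.0]]
wrist_force: [0.4, -0.5, -1.0]
gripper_width: 0.0475
gripper_force: 4.0
```

Request:
{"op": "send_rows", "data": {
  "steps": [
    [[0, 0, 0, -0.5, 0], [0, 0, 0, -1.5, 0], [0, 0, 0, -2.5, 0], [0, 0, 0, -3.5, 0], [0, 0, 0, -4, 0], [0, 0, 0, -4, 0], [0, 0, 0, -4, 0], [0, 0, 0, -4, 0], [0, 0, 0, -4, 0], [0, 0, 0, -4, 0]]
  ]
}}

```text
time: 19.03
tcp_pos: [0.4844, 0.1256, 0.2856]
tcp_rot: [[-0.376, 0.927, 0.001], [0.927, 0.376, 0.0], [0.0, 0.001, -1.0]]
wrist_force: [1.0, 0.1, -0.9]
gripper_width: 0.0476
gripper_force: 4.0
```

```bash
python3 tilt.py
python3 - <<'E'
from h import *
d=shot('side');e=shot('top')
a=cv2.resize(d['pixels'][140:290,220:340,::-1],None,fx=3.2,fy=3.2);b=cv2.resize(e['pixels'][170:320,240:360,::-1],None,fx=3.2,fy=3.2)
cv2.imwrite('pics/s7.png',np.hstack([a,b]))
E
```

```text
0.047584325227477894 [0.48437234 0.12557883 0.28563896] [ 0.97076984  0.14951095 -0.90630568] [-3.76189288e-01  9.26542490e-01  7.96282565e-04]
side 322 z 0.12255137953176086 0.2623919796119136 dx,dy per z -0.05034705855628108 0.13740565854921027 end est [np.float64(0.49295758821666114), np.float64(0.09658167347635846)]
top 93 z 0.12820405827496284 0.20624147931529357 dx,dy per z -0.05688777868590098 0.13549220035819556 end est [np.float64(0.4901677821114161), np.float64(0.09888863132488304)]
```

View pics/s7.png

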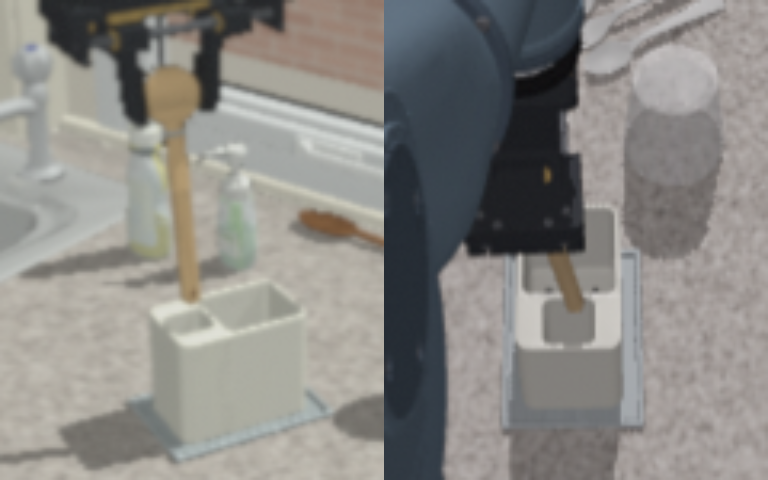

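The handle end is just above the well opening; it measures about (0.492, 0.101), with the well at (0.492, 0.106). Lowering.

Request:
{"op": "send_rows", "data": {
  "steps": [
    [[0, 0, 0, -1, 0], [0, 0, 0, -2, 0], [0, 0, 0, -3, 0], [0, 0, 0, -4, 0], [0, 0, 0, -5, 0], [0, 0, 0, -6, 0], [0, 0, 0, -7, 0], [0, 0, 0, -8, 0], [0, 0, 0, -8.5, 0], [0, 0, 0, -8.5, 0]]
  ]
}}

```text
time: 20.07
tcp_pos: [0.4834, 0.1252, 0.1989]
tcp_rot: [[-0.376, 0.927, -0.002], [0.927, 0.376, -0.001], [-0.0, -0.002, -1.0]]
wrist_force: [0.5, 0.5, -0.2]
gripper_width: 0.0478
gripper_force: 4.0
```

```bash
python3 tilt.py
```

```text
0.04782504334948576 [0.48336037 0.12518913 0.19885575] [ 0.51917482  0.48648738 -0.15159144] [-0.3761173   0.92656971 -0.0020846 ]
side 148 z 0.1103702322998283 0.17680906860993567 dx,dy per z -0.06463119530831281 0.13054016310907499 end est [np.float64(0.49346124052353074), np.float64(0.09659091932035725)]
top 2
```

Request:
{"op": "send_rows", "data": {
  "steps": [
    [[0, 0, 0, -0.3, 0], [0, 0, 0, -0.6, 0], [0, 0, 0, -0.9, 0], [0, 0, 0, -1.1, 0], [0, 0, 0, -1.3, 0], [0, 0, 0, -1.4, 0], [0, 0, 0, -1.5, 0], [0, 0, 0, -1.5, 0], [0, 0, 0, -1.5, 0], [0, 0, 0, -1.5, 0]]
  ]
}}

```text
time: 21.0
tcp_pos: [0.4845, 0.1256, 0.1856]
tcp_rot: [[-0.376, 0.927, 0.001], [0.927, 0.376, 0.0], [0.0, 0.001, -1.0]]
wrist_force: [0.2, 0.6, 3.8]
gripper_width: 0.0479
gripper_force: 4.0
```

```bash
python3 tilt.py
```

```text
0.047893542421164025 [0.48450949 0.12564735 0.18556914] [0.15256695 0.57501409 3.81571928] [-0.37617887  0.92654657  0.00095285]
side 119 z 0.1104189408305743 0.1623559249756961 dx,dy per z -0.06553506905289143 0.12184790448196724 end est [np.float64(0.4947568040633484), np.float64(0.09788118105140631)]
top 0
```

It's on the floor of the well: the wrist force rose to +3.8 N at the expected height. I'll ease the head toward its lean so it settles softly, then open.

Request:
{"op": "send_rows", "data": {
  "steps": [
    [[0, 0, 0.2, 0.1, 0], [0, -0.2, 0.5, 0.1, 0], [0, -0.3, 0.8, 0.05, 0], [0, -0.4, 1.1, 0, 0], [0, -0.4, 1.1, 0, 0], [0.56, -0.4, 1.1, 0, 0], [0.58, -0.4, 1.1, 0, 0], [0.6, -0.4, 1.1, 0, 0], [0.62, -0.4, 1.1, 0, 0], [0.64, -0.4, 1.1, 0, 0]]
  ],
  "force": 3
}}

```text
time: 21.93
tcp_pos: [0.4802, 0.1363, 0.1852]
tcp_rot: [[-0.376, 0.927, 0.0], [0.927, 0.376, -0.0], [-0.0, 0.0, -1.0]]
wrist_force: [0.6, 0.2, -1.3]
gripper_width: 0.0562
gripper_force: 0.0
```

Request:
{"op": "send_rows", "data": {
  "steps": [
    [[0.7, 0, 0, 0, 0], [0.8, 0, 0, 0, 0], [1, 0, 0, 0, 0], [1, 0, 0, 0, 0], [1, 0, 0, 0, 0], [1, 0, 0, 1, 0], [1, 0, 0, 3, 0], [1, 0, 0, 6, 0], [1, 0, 0, 9, 0], [1, 0, 0, 12, 0]]
  ]
}}

```text
time: 22.77
tcp_pos: [0.4799, 0.1361, 0.3072]
tcp_rot: [[-0.376, 0.927, 0.0], [0.927, 0.376, -0.0], [-0.0, -0.0, -1.0]]
wrist_force: [-0.1, 0.0, 0.8]
gripper_width: 0.0883
gripper_force: 0.0
```

Request:
{"op": "send_rows", "data": {
  "steps": [
    [[1, 0, 0, 2, 0], [1, 0, 0, 4, 0], [1, 0, -3, 5, 0], [1, 0, -6, 6, 0], [1, 0, -9, 6, 0], [1, 0, -12, 6, 0], [1, 0, -15, 6, 0], [1, 0, -18, 6, 0], [1, 0, -20, 6, 0], [1, 0, -20, 6, 0]]
  ]
}}

```text
time: 23.6
tcp_pos: [0.4795, -0.0686, 0.3663]
tcp_rot: [[-0.369, 0.929, 0.001], [0.929, 0.369, -0.001], [-0.002, 0.001, -1.0]]
wrist_force: [0.1, -0.2, -1.0]
gripper_width: 0.0882
gripper_force: 0.0
```

Run:
```python
from h import *
d=shot('side');e=shot('top')
P=cloud(d);c=d['pixels'].astype(int)
w=(c[...,0]-c[...,2]>30)&(np.hypot(P[...,0]-.49,P[...,1]-.12)<.08)&(P[...,2]>.105)
q=P[w];print(len(q),q.min(0),q.max(0),get_state()['tcp_pos'])
a=cv2.resize(d['pixels'][150:300,220:390,::-1],None,fx=2.3,fy=2.3);b=cv2.resize(e['pixels'][170:320,230:400,::-1],None,fx=2.3,fy=2.3)
cv2.imwrite('pics/s8.png',np.hstack([a,b]))
```

```text
385 [0.45764679 0.10945956 0.10509211] [0.50113458 0.14608875 0.21685402] [ 0.47999037 -0.06379168  0.36577979]
```

View pics/s8.png

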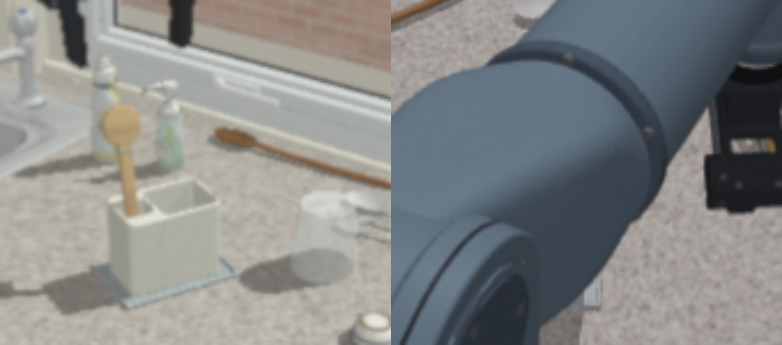

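The brush stands in the well with its head up at crop pixel (120,125). Its top is at z = 0.217, as expected for standing on the well's floor, and the gripper is clear.

```bash
python3 -c "
from plant import env
print(env.close_job())"
```

```text
the job is handed in; nothing more can be done
None
```

The brush stands handle-down on the floor of the square well with its head up, after being laid on the worktop to change grip; it was not dropped, the bystanders were not touched, and I handed the job in at about 24 s.

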